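# Lock the hob by feeling for its hidden notch

### The arm

A 6-joint arm with a two-finger parallel gripper is mounted at the origin on the work surface. World frame = base frame: x ahead of the robot, y to its left, z up, the work surface at z = 0. Lengths are in m, angles in rad, forces in N, time in s.
With the tool pointing down it reaches from about 0.35 to 0.775 m from the base axis. Payload 7.3 kg.
Tool frame: the origin (TCP) lies between the finger pads, 19 mm behind the fingertips; this is the grasp point; z points along the fingers, y is the line along which they close (so a half turn about z gives the same grasp; the last joint's range is limited). The gripper opens to 92 mm and grips with 3 to 60 N. Pads are 19 mm wide; open, the fingers measure 130 mm over their backs; the gripper's body (75 mm by 190 mm) begins 47 mm behind the grasp point.
Start: joints at [-1.265, 0.342, 1.524, -0, 1.275, -0.146], TCP at [0.229, -0.472, 0.246] pointing down, gripper open.
Joint ranges: [-2.53, 2.53], [-0.77, 2.02], [0.04, 2.7], [-1, 4.14], [0.28, 2.66], [-3.11, 3.11]. Speed limits (rad/s): [2.57, 2.57, 3.14, 3.14, 3.14, 3.14].

### API

Orientations are given as [roll, pitch, yaw] about the fixed x, y, z axes, in that order (R = Rz(yaw) Ry(pitch) Rx(roll)).
In Python, from cell import * gives the robot as it stands.
- The arm moves only by the tool step_arm, never from a script. Its argument "commands" is a list of rows, each a list of 7 numbers: the opening, from 0 (shut) to 1 (fully open), then the shift along the world's x, y, z in cm, then the turn, a rotation vector about the world's x, y, z in rad. A call has 1 to 5 rows; each row is the pose to reach, as a shift and turn from the pose commanded when the call began; what a row does not reach only later rows make up. A row lasts 1/12 s, in which the tool goes at most 41.7 mm and 7.16 degrees, less where a joint would pass 70% of its speed; a pose out of reach is approached as far as the arm can. A call with a gripper value outside its range is refused whole. The fingers move at their own pace and stop on an object; "grip_force" is the grip in N (left out, the last holds). Time passes only in rows, so rows that repeat a pose let the fingers close. It gives the time, the measured TCP pose, the force, the opening and the grip force at its end, in the units of the state.
- observe(): the state, without advancing time (a new reading comes with each control period).
- read_camera(name): name is "side" or "top" or "wrist"; returns the picture (400x640x3 uint8, red, green, blue); there is no depth.
- camera_model(name): a dict with "vfov" (degrees; the focal length in pixels is half the picture's height over the tangent of half this angle, whatever the lens; pixels are square), "cx", "cy" (the principal point, pixels), "world_to_cam" (4x4, takes a point from world to camera coordinates). Camera axes: x right, y up, looking along -z (the intrinsics and any distortion apply to the point x, -y, -z); pixel columns grow to the right and rows downward; lengths in m; the calibration is good to about 2 mm. A picture is of the moment at which its call begins: read the wrist's pose just before it. camera_model takes no time and is no camera call; for the wrist camera it gives the pose at the moment of the call.
- hand_in(): hands the job in; it is judged then, once.
The state is a dict: "time": time; "qpos": joint angles; "qvel": joint speeds; "joint_efforts": joint torques, N m; "tool_pos": TCP position; "tool_rot": TCP orientation; "contact_force": force on the tool from outside, world axes, zero at the start; "torque": the same for the moment, N m; "opening": finger opening in m; "grip_force": force on a finger pad.
Only numpy, scipy, OpenCV 4.12 (cv2) and the standard library are available. Lean on these libraries where they do the work, as an engineer would, in place of code of your own. Each camera call takes 0.05 s, during which the arm holds its last target. There are 200 camera calls.

### The job

Lock the gas hob before the guests leave: turn its sprung bar-handled metal safety knob slowly clockwise, without letting it fly back, and feel for the spot where it turns light just before it stiffens again: the hidden lock notch. Hold it there and press it gently straight down until it is fully home, then let go. Anywhere else it cannot go down, so never lean hard on the knob or the hob, and leave the mug, the jar and the mill where they stand.

Things in the scene. Friction and masses are not known exactly. Their poses are not given: they have to be found in the camera images.
- hob: Black one-burner table gas hob, fixed: 300 x 420 mm, flat top 45 mm above the worktop. Origin under its centre on the worktop; x along the short side, away from the robot, y along the long side.
- knob_foot (a point): Point on the hob's top in the safety knob's axis (hob x -60, y -130 mm), fixed. Round it stands a steel collar 72 mm across, 12 mm high. The grey metal knob in it has a round skirt 60 mm across, its top 20 mm above this point when up, and on the skirt an upright grip bar 50 long x 14 thick x 30 mm high, its top 50 mm above this point.
- knob_grip (a point): Point in the safety knob's axis where the TCP should be to pinch the grip bar across its thickness with the tool pointing down: 23 mm above the skirt's top, 7 mm under the bar's top. It moves with the knob. x along the bar, y across it (the way the fingers close), z up. A short black line on top marks the bar's +x end.
- knob_turn (a joint): Turn of the safety knob, rad, clockwise seen from above, from its stop at 0 to 1.7; it starts at 0. A spring turns it back when let go. Turning it takes about 0.25 to 0.35 N m; from some 0.25 rad before the unseen notch's centre it falls to about 0.1, and from about 0.03 before the centre it climbs, to 0.5 or more until 0.25 past it. The notch's centre is anywhere from 0.55 to 1.4, new each time.
- knob_press (a joint): How far the safety knob is pressed down, in m: 0 up, 0.008 fully home (skirt flush with the collar). Within about 0.1 rad of the notch's centre it slides down against about 3 N of friction and stays down, locked against turning; anywhere else it meets a ledge after 1 to 2 mm.
- tap (a point): Top centre of a plain fixed round burner tap, 40 mm across, 20 mm high, on the hob; it is not the safety knob.
- burner (a point): Centre of the burner on the hob's top. Its square pan support reaches 115 mm from here at the corners and 38 mm high.
- mug: White mug, 80 mm across, 90 mm high, loose, standing right of the hob; origin under its centre.
- jar: Glass jar with a steel cap, 72 mm across, 110 mm high, loose, standing left of the hob; origin under its centre.
- mill: Dark wooden pepper mill, 54 mm across, 136 mm high, loose, standing right of the hob, beyond the mug; origin under its centre.
There are look-alikes about, which are no part of the job. Leave any brown look-alike of the mug alone.

How it is judged:
By the outcome, as a careful person would: the job done as asked, in the order asked, and still so for the second after the job is handed in, with the robot touching nothing.
It also fails if it takes over 64 s, if anything falls off the work surface, if the arm or the gripper's body presses on something with over 40 N, if the wrist force passes 120 N, or if a joint passes its speed limit or range.

## Working session

There is one attempt and no reset: what is moved stays moved. The work goes in short steps, Python scripts to look and compute and a tool call to move; the robot and the scene stay as the last step left them, time stands still between calls to the robot, and variables do not carry over. Pictures are saved under pics/ and viewed, at most 10 in all, crops included, and the job is handed in when it is done.

Besides the shell and the picture viewer there is one more tool, called after "Emit:" in YAML: its name, and indented under it one key for each argument. step_arm: Moves the arm, as the interface text tells. Its arguments: {"type":"object","properties":{"commands":{"type":"array"},"grip_force":{"type":"number"}},"required":["commands"]}

```bash
mkdir -p pics
cat > h.py <<'E'
from cell import *
import numpy as np, cv2
def snap(n,f):
    m=camera_model(n); im=np.array(read_camera(n)); cv2.imwrite('pics/'+f,im[:,:,::-1]); return im,m
def ray(m,u,v,z,im_h=400):
    f=im_h/2/np.tan(np.radians(m['vfov'])/2)
    T=np.linalg.inv(np.array(m['world_to_cam']))
    d=T[:3,:3]@np.array([(u-m['cx'])/f,-(v-m['cy'])/f,-1]); o=T[:3,3]
    return o+d*(z-o[2])/d[2]
E
python3 - <<'E'
from h import *
for n in ('top','side'):
    im,m=snap(n,n+'0.png'); print({k:v if k!='world_to_cam' else np.round(v,3).tolist() for k,v in m.items()})
print(observe())
E
```

```text
{'vfov': 47.16655345423365, 'cx': 323.5668170552795, 'cy': 201.5141779438545, 'world_to_cam': [[-0.028, -0.999, -0.02, 0.048], [0.987, -0.031, 0.159, -0.517], [-0.16, -0.015, 0.987, -1.254], [0.0, 0.0, 0.0, 1.0]]}
{'vfov': 50.39100029378373, 'cx': 318.3634031787361, 'cy': 200.71386525438487, 'world_to_cam': [[-0.942, -0.335, 0.009, 0.465], [0.188, -0.505, 0.843, -0.165], [-0.277, 0.796, 0.538, -0.993], [0.0, 0.0, 0.0, 1.0]]}
{'time': 0.1, 'qpos': array([-1.26502152e+00,  3.42673731e-01,  1.52489970e+00, -1.14397058e-05,
        1.27538545e+00, -1.46014646e-01]), 'qvel': array([ 0.00116626, -0.00125919, -0.00402407, -0.00165494,  0.00146168,
        0.00067884]), 'joint_efforts': array([ 1.42782916e-03, -4.32006097e+01, -2.44694316e+01,  7.19179655e-02,
        5.26248990e-02, -6.75071715e-05]), 'tool_pos': array([ 0.22911412, -0.47200845,  0.24491131]), 'tool_rot': array([-3.14023937e+00, -1.87958034e-04,  4.51792663e-01]), 'contact_force': array([-0.54276799, -0.25441571,  0.12081341]), 'torque': array([-0.00727015, -0.00187265, -0.01718538]), 'grip_force': 0.0, 'opening': 0.09209397274248513}
```

View pics/top0.png

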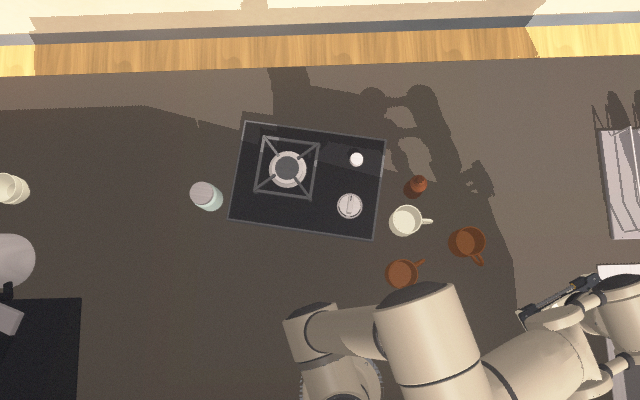

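View pics/side0.png

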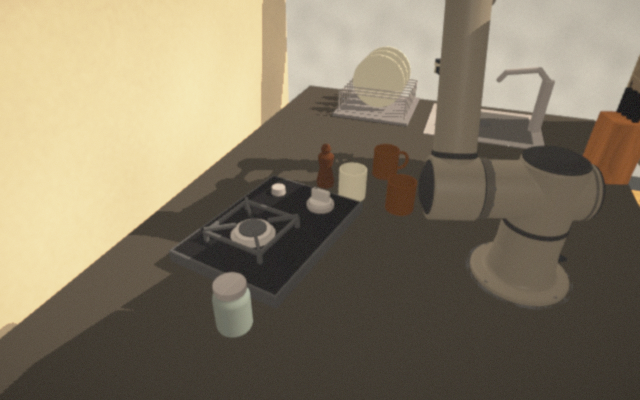

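The knob with its grip bar is near top-picture (349,205). The small plain tap is at (356,159), so it is not the knob. The white mug is at (405,220), with the brown look-alikes at (402,272) and (467,241). The mill is at (416,186) and the jar at (207,196). I'll confirm the knob in a crop.

Run:
```python
from h import *
im=cv2.imread('pics/top0.png'); c=im[140:250,220:440]; cv2.imwrite('pics/c1.png',cv2.resize(c,None,fx=3.6,fy=3.6,interpolation=cv2.INTER_CUBIC))
m=camera_model('top')
for n,u,v,z in [('knob',349,205,.08),('tap',356,159,.065),('c1',246,121,.045),('c2',385,139,.045),('c3',374,240,.045),('c4',229,219,.045),('mug',405,220,.09),('mill',417,184,.13)]: print(n,ray(m,u,v,z).round(3))
```

```text
knob [ 0.5   -0.037  0.08 ]
tap [ 0.632 -0.062  0.065]
c1 [0.762 0.252 0.045]
c2 [ 0.694 -0.149  0.045]
c3 [ 0.405 -0.104  0.045]
c4 [0.476 0.3   0.045]
mug [ 0.453 -0.186  0.09 ]
mill [ 0.543 -0.216  0.13 ]
```

View pics/c1.png

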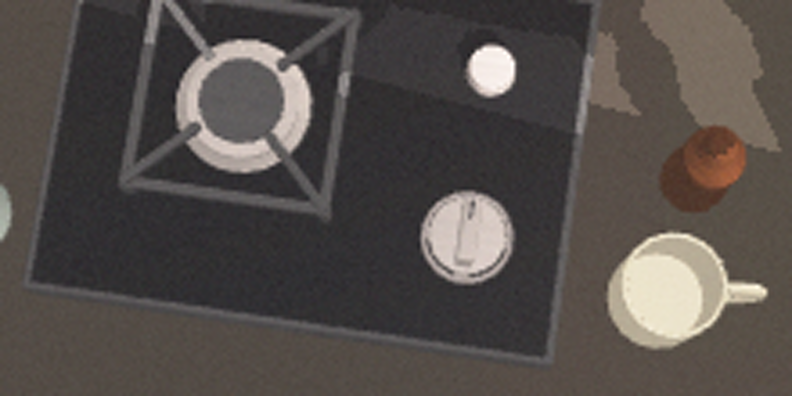

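The crop shows a bar on a round skirt at crop (467,237), full (349.7,205.8), with the black mark at its upper end. That is the safety knob, and the hob's corners give (0.504,-0.044) for it, which agrees. I'm going above it.

Emit:
step_arm:
  commands:
    - [0.5, 1.35, 2.15, -0.2, 0, 0, 0.12]
    - [0.5, 2.7, 4.3, -0.4, 0, 0, 0.24]
    - [0.5, 4.05, 6.45, -0.6, 0, 0, 0.36]
    - [0.5, 5.4, 8.6, -0.8, 0, 0, 0.48]
    - [0.5, 6.75, 10.75, -1.0, 0, 0, 0.6]

```text
time: 0.52
tool_pos: [0.297, -0.3636, 0.2351]
tool_rot: [-3.141, -0.0, 1.057]
contact_force: [-0.1, 0.3, 0.5]
opening: 0.0631
grip_force: 0.0
```

Emit:
step_arm:
  commands:
    - [0.5, 1.35, 2.15, -0.2, 0, 0, 0.12]
    - [0.5, 2.7, 4.3, -0.4, 0, 0, 0.24]
    - [0.5, 4.05, 6.45, -0.6, 0, 0, 0.36]
    - [0.5, 5.4, 8.6, -0.8, 0, 0, 0.48]
    - [0.5, 6.75, 10.75, -1.0, 0, 0, 0.6]

```text
time: 0.93
tool_pos: [0.3645, -0.2561, 0.2252]
tool_rot: [-3.141, -0.0, 1.658]
contact_force: [-0.3, -1.1, 0.8]
opening: 0.0458
grip_force: 0.0
```

Emit:
step_arm:
  commands:
    - [0.5, 1.35, 2.15, -0.2, 0, 0, 0.12]
    - [0.5, 2.7, 4.3, -0.4, 0, 0, 0.24]
    - [0.5, 4.05, 6.45, -0.6, 0, 0, 0.36]
    - [0.5, 5.4, 8.6, -0.8, 0, 0, 0.48]
    - [0.5, 6.75, 10.75, -1.0, 0, 0, 0.6]

```text
time: 1.35
tool_pos: [0.4321, -0.1486, 0.2152]
tool_rot: [-3.141, -0.001, 2.258]
contact_force: [0.6, 0.6, -0.3]
opening: 0.0459
grip_force: 0.0
```

Emit:
step_arm:
  commands:
    - [0.5, 1.35, 2.15, -0.2, 0, 0, 0.12]
    - [0.5, 2.7, 4.3, -0.4, 0, 0, 0.24]
    - [0.5, 4.05, 6.45, -0.6, 0, 0, 0.36]
    - [0.5, 5.4, 8.6, -0.8, 0, 0, 0.48]
    - [0.5, 6.75, 10.75, -1.0, 0, 0, 0.6]

```text
time: 1.77
tool_pos: [0.4995, -0.041, 0.2051]
tool_rot: [3.142, -0.001, 2.858]
contact_force: [0.3, -0.3, 0.3]
opening: 0.0458
grip_force: 0.0
```

Emit:
step_arm:
  commands:
    - [0.5, 0, 0, 0, 0, 0, 0.1]
    - [0.5, 0, 0, 0, 0, 0, 0.19]
    - [0.5, 0, 0, 0, 0, 0, 0.19]

```text
time: 2.02
tool_pos: [0.4991, -0.0418, 0.205]
tool_rot: [3.141, -0.001, 3.046]
contact_force: [-0.5, -0.7, -0.3]
opening: 0.0462
grip_force: 0.0
```

Run:
```python
from h import *
im,m=snap('wrist','w1.png'); o=observe(); print(o['tool_pos'],o['tool_rot'],o['qpos'],o['time'],o['contact_force'],o['torque'])
cv2.imwrite('pics/w1b.png',cv2.resize(im[:,:,::-1],(800,500)))
print(m['cx'],m['cy'],m['vfov'],np.round(m['world_to_cam'],3))
```

```text
[ 0.49905678 -0.04206328  0.20516372] [ 3.14138707e+00 -8.50468079e-04  3.04050492e+00] [-2.37285984e-01  3.36234011e-01  1.65171308e+00  9.64361074e-05
  1.15451607e+00 -1.70703353e+00] 2.0667 [-0.38106862 -0.11599137  0.33014389] [ 0.09731812 -0.1307842   0.00566472]
318.26044468175877 199.45457728639866 69.64913360923329 [[ 0.096  0.995 -0.    -0.005]
 [-0.949  0.092 -0.302  0.504]
 [-0.3    0.029  0.953 -0.201]
 [ 0.     0.     0.     1.   ]]
```

View pics/w1b.png

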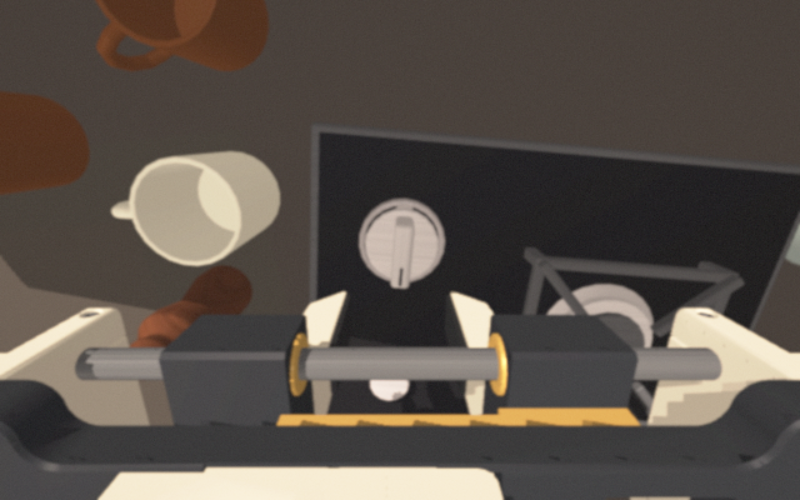

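The wrist view shows the knob at (402,241), with the bar running from about (404,220) to the marked end at (400,285). I'll enlarge it to read the bar's ends.

Run:
```python
from h import *
im=cv2.imread('pics/w1.png'); cv2.imwrite('pics/w1c.png',cv2.resize(im[150:240,275:375],None,fx=6,fy=6,interpolation=cv2.INTER_CUBIC))
```

```text
(no output)
```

View pics/w1c.png

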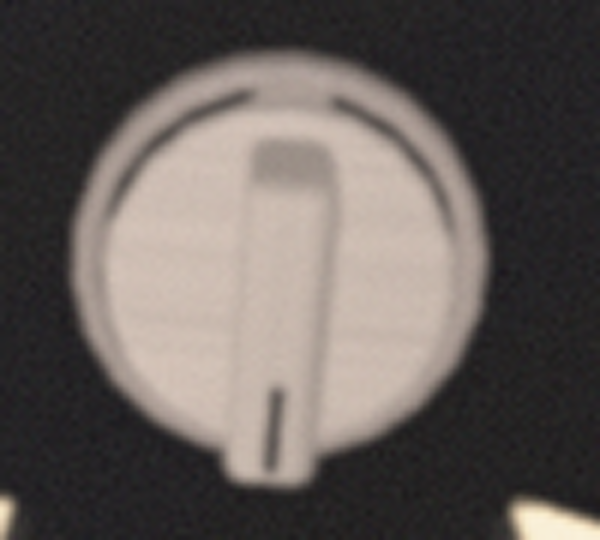

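Run:
```python
from h import *
m=camera_model('wrist')
p=lambda u,v,z: ray(m,275+(u+.5)/6-.5,150+(v+.5)/6-.5,z)
a=p(287,187,.095);b=p(268,487,.095);d=b-a
print(a,b,np.linalg.norm(d),(a+b)/2,np.arctan2(d[1],d[0]))
print('collar',p(281,252,.057),p(72,255,.057)-p(490,255,.057))
```

```text
[ 0.47997144 -0.03739139  0.095     ] [ 0.52782194 -0.04506963  0.095     ] 0.0484626273062356 [ 0.50389669 -0.04123051  0.095     ] -0.159106782108559
collar [ 0.50074589 -0.03994935  0.057     ] [-0.00736176 -0.07203063  0.        ]
```

Emit:
step_arm:
  commands:
    - [0.4, 0.2, 0, -2.5, 0, 0, -0.06]
    - [0.4, 0.4, 0, -5, 0, 0, -0.06]
    - [0.4, 0.4, 0, -7.5, 0, 0, -0.06]
    - [0.4, 0.4, 0, -9, 0, 0, -0.06]
    - [0.4, 0.4, 0, -9, 0, 0, -0.06]

```text
time: 2.48
tool_pos: [0.501, -0.0422, 0.1125]
tool_rot: [3.141, -0.007, 2.978]
contact_force: [-1.1, -0.2, -0.6]
opening: 0.0369
grip_force: 0.0
```

Emit:
step_arm:
  commands:
    - [0.4, 0, 0, -1, 0, 0, 0]
    - [0.4, 0, 0, -2, 0, 0, 0]
    - [0.4, 0, 0, -2.6, 0, 0, 0]
    - [0.4, 0, 0, -2.6, 0, 0, 0]

```text
time: 2.82
tool_pos: [0.5027, -0.0423, 0.0887]
tool_rot: [3.141, -0.001, 2.981]
contact_force: [-0.1, 0.1, 0.0]
opening: 0.0367
grip_force: 0.0
```

Run:
```python
from h import *
im,m=snap('wrist','w2.png'); o=observe(); print(o['tool_pos'],o['tool_rot'],o['time'],o['contact_force'],o['torque'])
```

```text
[ 0.50304482 -0.04233676  0.08927996] [ 3.14145323e+00 -6.84815259e-04  2.98130198e+00] 2.8667 [-0.02797867 -0.58757288  0.75341354] [ 0.05016649 -0.14428963  0.04763534]
```

View pics/w2.png

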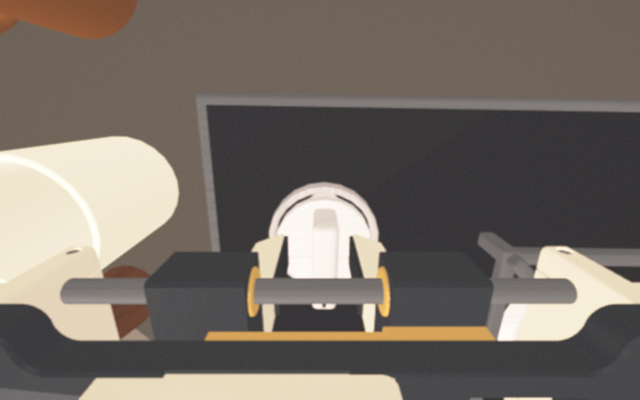

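The bar runs between the open fingers, from (325,213) to the mark at (323,305). It looks a few pixels right of the middle between the pads, so I'm checking the offset.

Run:
```python
from h import *
m=camera_model('wrist');o=observe();t=o['tool_pos'];y=o['tool_rot'][2]
c,s=np.cos(y),np.sin(y)
for q in [(325,213,.095),(323,305,.095),(324,236,.057)]:
    p=ray(m,*q); d=p-t; print(p.round(4),'tool x',c*d[0]+s*d[1],'side',-s*d[0]+c*d[1])
```

```text
[ 0.4723 -0.0349  0.095 ] tool x 0.0315763027177778 side -0.002467826574396742
[ 0.5254 -0.0442  0.095 ] tool x -0.02234520617567693 side -0.001703055910080667
[ 0.5019 -0.0393  0.057 ] tool x 0.0015870696251064878 side -0.0028425670355435857
```

Emit:
step_arm:
  commands:
    - [0.4, 0, 0.2, -0.1, 0, 0, 0]
    - [0.1, 0, 0.2, -0.1, 0, 0, 0]
    - [0.1, 0, 0.2, -0.1, 0, 0, 0]
    - [0, 0, 0.2, -0.1, 0, 0, 0]
    - [0, 0, 0.2, -0.1, 0, 0, 0]
  grip_force: 45

```text
time: 3.28
tool_pos: [0.5035, -0.0401, 0.0888]
tool_rot: [3.141, 0.001, 2.982]
contact_force: [2.0, 11.9, 3.0]
opening: 0.0143
grip_force: 6.4
```

Emit:
step_arm:
  commands:
    - [0, 0, 0, 0, 0, 0, 0]
    - [0, 0, 0, 0, 0, 0, 0]
    - [0, 0, 0, 0, 0, 0, 0]

```text
time: 3.53
tool_pos: [0.5035, -0.0394, 0.0889]
tool_rot: [3.14, 0.001, 2.981]
contact_force: [1.0, 4.8, 1.8]
opening: 0.0138
grip_force: 44.9
```

```bash
cat > o.py <<'E'
from cell import *
o=observe(); 
for k in ('time','tool_pos','tool_rot','contact_force','torque','opening','grip_force'): print(k,o[k])
print(o['qpos'][5],o['joint_efforts'][5])
E
python3 o.py
```

```text
time 3.5333
tool_pos [ 0.50354491 -0.0394464   0.08887076]
tool_rot [3.13989833e+00 6.82442118e-04 2.98087955e+00]
contact_force [0.96605871 4.77523416 1.75797581]
torque [ 0.89365953 -0.29420648 -0.22934815]
opening 0.013813497501979084
grip_force 44.914880990982056
-1.6426200052102877 -0.2403612993657589
```

Emit:
step_arm:
  commands:
    - [0, 0, 0.03, 0, 0, 0, -0.03]
    - [0, 0, 0.05, 0, 0, 0, -0.06]
    - [0, 0, 0.05, 0, 0, 0, -0.09]
    - [0, 0, 0.05, 0, 0, 0, -0.12]
    - [0, 0, 0.05, 0, 0, 0, -0.12]

```text
time: 3.95
tool_pos: [0.5035, -0.0394, 0.0889]
tool_rot: [3.141, 0.001, 2.861]
contact_force: [-0.1, 3.0, 1.8]
opening: 0.0133
grip_force: 45.0
```

```bash
python3 o.py
```

```text
time 3.95
tool_pos [ 0.50354446 -0.03944367  0.08887457]
tool_rot [3.14097849e+00 7.62288469e-04 2.86134167e+00]
contact_force [-0.09813339  2.97664928  1.84531936]
torque [ 0.54753975 -0.13366012  0.21966093]
opening 0.013343072125911352
grip_force 44.96208608150482
-1.5213945697390105 0.5850096233189106
```

Emit:
step_arm:
  commands:
    - [0, 0, 0, 0, 0, 0, -0.03]
    - [0, 0, 0, 0, 0, 0, -0.06]
    - [0, 0, 0, 0, 0, 0, -0.09]
    - [0, 0, 0, 0, 0, 0, -0.12]
    - [0, 0, 0, 0, 0, 0, -0.12]

```text
time: 4.37
tool_pos: [0.5034, -0.0395, 0.0888]
tool_rot: [3.141, 0.0, 2.742]
contact_force: [1.0, 1.9, 2.5]
opening: 0.0139
grip_force: 45.0
```

```bash
python3 o.py
```

```text
time 4.3667
tool_pos [ 0.50342973 -0.03954784  0.08882189]
tool_rot [3.14106676e+00 4.62562083e-04 2.74201631e+00]
contact_force [1.0434711  1.85007886 2.48478883]
torque [ 0.42943451 -0.30323832  0.2665386 ]
opening 0.013891617034320878
grip_force 44.972777366638184
-1.4021296277905508 0.6323226727545261
```

```bash
cat > o.py <<'E'
from cell import *
import numpy as np
o=observe(); print('turn %.3f Tz %.3f q6eff %.3f'%(2.981-o['tool_rot'][2],o['torque'][2],o['joint_efforts'][5]),o['contact_force'].round(1),o['torque'].round(2),o['tool_pos'].round(4),round(o['grip_force'],1),o['time'])
E
python3 o.py
```

```text
turn 0.239 Tz 0.267 q6eff 0.632 [1.  1.9 2.5] [ 0.43 -0.3   0.27] [ 0.5034 -0.0395  0.0888] 45.0 4.3667
```

Emit:
step_arm:
  commands:
    - [0, 0, 0, 0, 0, 0, -0.03]
    - [0, 0, 0, 0, 0, 0, -0.06]
    - [0, 0, 0, 0, 0, 0, -0.06]

```text
time: 4.62
tool_pos: [0.5035, -0.0396, 0.0888]
tool_rot: [3.141, 0.001, 2.682]
contact_force: [1.0, 2.6, 2.9]
opening: 0.0138
grip_force: 45.0
```

```bash
python3 o.py
```

```text
turn 0.299 Tz 0.239 q6eff 0.612 [1.  2.6 2.9] [ 0.47 -0.22  0.24] [ 0.5035 -0.0396  0.0888] 45.0 4.6167
```

Emit:
step_arm:
  commands:
    - [0, 0, 0, 0, 0, 0, -0.03]
    - [0, 0, 0, 0, 0, 0, -0.06]
    - [0, 0, 0, 0, 0, 0, -0.06]

```text
time: 4.87
tool_pos: [0.5034, -0.0397, 0.0887]
tool_rot: [3.141, 0.0, 2.623]
contact_force: [0.3, 3.0, 1.9]
opening: 0.0135
grip_force: 45.0
```

```bash
python3 o.py
```

```text
turn 0.358 Tz 0.275 q6eff 0.618 [0.3 3.  1.9] [ 0.4  -0.26  0.28] [ 0.5034 -0.0397  0.0887] 45.0 4.8667
```

Emit:
step_arm:
  commands:
    - [0, 0, 0, 0, 0, 0, -0.03]
    - [0, 0, 0, 0, 0, 0, -0.06]
    - [0, 0, 0, 0, 0, 0, -0.06]

```text
time: 5.12
tool_pos: [0.5034, -0.0397, 0.0887]
tool_rot: [3.141, 0.0, 2.563]
contact_force: [0.5, 2.5, 2.9]
opening: 0.0138
grip_force: 45.0
```

```bash
python3 o.py
```

```text
turn 0.418 Tz 0.159 q6eff 0.600 [0.5 2.5 2.9] [ 0.6  -0.26  0.16] [ 0.5034 -0.0397  0.0887] 45.0 5.1167
```

Emit:
step_arm:
  commands:
    - [0, 0, 0, 0, 0, 0, -0.03]
    - [0, 0, 0, 0, 0, 0, -0.05]
    - [0, 0, 0, 0, 0, 0, -0.05]

```text
time: 5.37
tool_pos: [0.5034, -0.0398, 0.0886]
tool_rot: [3.141, 0.0, 2.512]
contact_force: [-0.0, 3.9, 2.4]
opening: 0.0136
grip_force: 45.0
```

```bash
python3 o.py
```

```text
turn 0.469 Tz 0.247 q6eff 0.517 [-0.   3.9  2.4] [ 0.58 -0.19  0.25] [ 0.5034 -0.0398  0.0886] 45.0 5.3667
```

Emit:
step_arm:
  commands:
    - [0, 0, 0, 0, 0, 0, -0.03]
    - [0, 0, 0, 0, 0, 0, -0.05]
    - [0, 0, 0, 0, 0, 0, -0.05]

```text
time: 5.62
tool_pos: [0.5033, -0.0398, 0.0886]
tool_rot: [3.141, 0.0, 2.462]
contact_force: [0.5, 2.9, 2.8]
opening: 0.0138
grip_force: 45.0
```

```bash
python3 o.py
```

```text
turn 0.519 Tz 0.182 q6eff 0.445 [0.5 2.9 2.8] [ 0.55 -0.18  0.18] [ 0.5033 -0.0398  0.0886] 45.0 5.6167
```

Joint 6's effort is falling (0.62 to 0.45), which looks like the light zone. I'm continuing in finer steps to find where it climbs.

Emit:
step_arm:
  commands:
    - [0, 0, 0, 0, 0, 0, -0.02]
    - [0, 0, 0, 0, 0, 0, -0.04]
    - [0, 0, 0, 0, 0, 0, -0.04]

```text
time: 5.87
tool_pos: [0.5033, -0.0398, 0.0885]
tool_rot: [3.141, 0.0, 2.421]
contact_force: [0.8, 3.1, 3.3]
opening: 0.0138
grip_force: 45.0
```

```bash
python3 o.py
```

```text
turn 0.560 Tz 0.303 q6eff 0.580 [0.8 3.1 3.3] [ 0.45 -0.22  0.3 ] [ 0.5033 -0.0398  0.0885] 45.0 5.8667
```

Emit:
step_arm:
  commands:
    - [0, 0, 0, 0, 0, 0, -0.02]
    - [0, 0, 0, 0, 0, 0, -0.04]
    - [0, 0, 0, 0, 0, 0, -0.04]

```text
time: 6.12
tool_pos: [0.5032, -0.0399, 0.0885]
tool_rot: [3.142, -0.0, 2.38]
contact_force: [1.0, 1.8, 2.5]
opening: 0.0135
grip_force: 45.0
```

```bash
python3 o.py
```

```text
turn 0.601 Tz 0.312 q6eff 0.608 [1.  1.8 2.5] [ 0.44 -0.26  0.31] [ 0.5032 -0.0399  0.0885] 45.0 6.1167
```

Emit:
step_arm:
  commands:
    - [0, 0, 0, 0, 0, 0, -0.02]
    - [0, 0, 0, 0, 0, 0, -0.02]

```text
time: 6.28
tool_pos: [0.5032, -0.0399, 0.0885]
tool_rot: [3.141, 0.0, 2.36]
contact_force: [0.8, 3.2, 2.5]
opening: 0.0137
grip_force: 45.0
```

```bash
python3 o.py
```

```text
turn 0.621 Tz 0.169 q6eff 0.385 [0.8 3.2 2.5] [ 0.42 -0.29  0.17] [ 0.5032 -0.0399  0.0885] 45.0 6.2833
```

```bash
cat > a.py <<'E'
from cell import *
import numpy as np
r=[]
for i in range(5):
    o=observe(); r.append((o['torque'][2],o['joint_efforts'][5])); last=o; read_camera('wrist') if i<4 else 0
r=np.array(r); print('turn %.3f'%(2.981-o['tool_rot'][2]),'Tz',r[:,0].round(3),'mean %.3f'%r[:,0].mean(),'q6',r[:,1].round(3),'F',o['contact_force'].round(1),'z %.4f'%o['tool_pos'][2],o['time'])
E
python3 a.py
```

```text
turn 0.620 Tz [0.169 0.137 0.168 0.074 0.137] mean 0.137 q6 [0.385 0.241 0.154 0.125 0.116] F [0.7 2.6 2.5] z 0.0885 6.4833
```

Emit:
step_arm:
  commands:
    - [0, 0, 0, 0, 0, 0, -0.015]
    - [0, 0, 0, 0, 0, 0, -0.03]

```text
time: 6.65
tool_pos: [0.5032, -0.0399, 0.0885]
tool_rot: [-3.142, -0.0, 2.331]
contact_force: [0.9, 2.5, 2.7]
opening: 0.0136
grip_force: 45.0
```

```bash
python3 a.py
```

```text
turn 0.649 Tz [0.37  0.301 0.246 0.256 0.257] mean 0.286 q6 [0.063 0.222 0.458 0.337 0.285] F [0.2 1.2 2.4] z 0.0885 6.85
```

Emit:
step_arm:
  commands:
    - [0, 0, 0, 0, 0, 0, -0.015]
    - [0, 0, 0, 0, 0, 0, -0.03]

```text
time: 7.02
tool_pos: [0.5032, -0.0399, 0.0885]
tool_rot: [-3.141, -0.0, 2.3]
contact_force: [-0.2, 1.6, 2.8]
opening: 0.0135
grip_force: 45.0
```

```bash
python3 a.py
```

```text
turn 0.679 Tz [0.341 0.258 0.177 0.203 0.148] mean 0.225 q6 [0.004 0.158 0.398 0.281 0.225] F [1.5 1.7 3.2] z 0.0886 7.2167
```

Emit:
step_arm:
  commands:
    - [0, 0, 0, 0, 0, 0, -0.015]
    - [0, 0, 0, 0, 0, 0, -0.03]

```text
time: 7.38
tool_pos: [0.5032, -0.0399, 0.0885]
tool_rot: [-3.142, -0.0, 2.27]
contact_force: [0.2, 0.7, 2.9]
opening: 0.0137
grip_force: 45.0
```

```bash
sed -i 's/range(5)/range(4)/;s/i<4/i<3/' a.py; python3 a.py
```

```text
turn 0.710 Tz [0.317 0.305 0.289 0.176] mean 0.272 q6 [0.005 0.158 0.398 0.279] F [0.5 1.2 2.4] z 0.0885 7.5333
```

Emit:
step_arm:
  commands:
    - [0, 0, 0, 0, 0, 0, -0.015]
    - [0, 0, 0, 0, 0, 0, -0.03]

```text
time: 7.7
tool_pos: [0.5031, -0.0399, 0.0885]
tool_rot: [-3.141, -0.0, 2.24]
contact_force: [-0.7, 0.7, 1.8]
opening: 0.0137
grip_force: 45.0
```

```bash
python3 a.py
```

```text
turn 0.740 Tz [0.258 0.244 0.237 0.155] mean 0.223 q6 [-0.026  0.123  0.361  0.242] F [0.4 0.4 3.5] z 0.0885 7.85
```

Emit:
step_arm:
  commands:
    - [0, 0, 0, 0, 0, 0, -0.015]
    - [0, 0, 0, 0, 0, 0, -0.03]

```text
time: 8.02
tool_pos: [0.5031, -0.0399, 0.0885]
tool_rot: [-3.141, -0.0, 2.211]
contact_force: [0.2, 0.5, 2.4]
opening: 0.0138
grip_force: 45.0
```

```bash
python3 a.py
```

```text
turn 0.770 Tz [0.282 0.189 0.236 0.105] mean 0.203 q6 [-0.02   0.102  0.338  0.222] F [-1.   1.2  3.1] z 0.0885 8.1667
```

Emit:
step_arm:
  commands:
    - [0, 0, 0, 0, 0, 0, -0.015]
    - [0, 0, 0, 0, 0, 0, -0.03]

```text
time: 8.33
tool_pos: [0.5031, -0.0399, 0.0885]
tool_rot: [-3.141, -0.0, 2.181]
contact_force: [-1.1, -0.8, 2.4]
opening: 0.0137
grip_force: 45.0
```

```bash
python3 a.py
```

```text
turn 0.799 Tz [0.356 0.334 0.33  0.289] mean 0.327 q6 [0.083 0.248 0.487 0.367] F [-1.2 -0.4  2.7] z 0.0885 8.4833
```

Emit:
step_arm:
  commands:
    - [0, 0, 0, 0, 0, 0, -0.015]
    - [0, 0, 0, 0, 0, 0, -0.03]

```text
time: 8.65
tool_pos: [0.5031, -0.0399, 0.0885]
tool_rot: [-3.141, -0.0, 2.151]
contact_force: [-1.8, -1.3, 2.5]
opening: 0.0135
grip_force: 45.1
```

```bash
python3 a.py
```

```text
turn 0.829 Tz [0.493 0.417 0.364 0.336] mean 0.403 q6 [0.198 0.312 0.548 0.433] F [-2.4 -0.9  2.8] z 0.0885 8.8
```

Emit:
step_arm:
  commands:
    - [0, 0, 0, 0, 0, 0, -0.015]
    - [0, 0, 0, 0, 0, 0, -0.03]

```text
time: 8.97
tool_pos: [0.5031, -0.0399, 0.0885]
tool_rot: [-3.141, -0.0, 2.121]
contact_force: [-1.9, -1.4, 1.7]
opening: 0.0139
grip_force: 45.2
```

```bash
python3 a.py
```

```text
turn 0.859 Tz [0.624 0.581 0.615 0.543] mean 0.591 q6 [0.334 0.513 0.756 0.634] F [-2.5 -2.   1.9] z 0.0885 9.1167
```

Emit:
step_arm:
  commands:
    - [0, 0, 0, 0, 0, 0, -0.015]
    - [0, 0, 0, 0, 0, 0, -0.03]

```text
time: 9.28
tool_pos: [0.503, -0.0399, 0.0885]
tool_rot: [-3.141, -0.0, 2.091]
contact_force: [-2.4, -3.0, 2.3]
opening: 0.0137
grip_force: 45.2
```

```bash
python3 a.py
```

```text
turn 0.890 Tz [0.601 0.449 0.405 0.374] mean 0.457 q6 [0.283 0.343 0.551 0.432] F [-3.1 -2.6  1.8] z 0.0885 9.4333
```

Emit:
step_arm:
  commands:
    - [0, 0, 0, 0, 0, 0, -0.015]
    - [0, 0, 0, 0, 0, 0, -0.03]

```text
time: 9.6
tool_pos: [0.503, -0.0399, 0.0885]
tool_rot: [-3.141, -0.0, 2.061]
contact_force: [-3.8, -3.0, 1.7]
opening: 0.0137
grip_force: 45.2
```

```bash
python3 a.py
```

```text
turn 0.919 Tz [0.634 0.641 0.564 0.514] mean 0.588 q6 [0.326 0.5   0.739 0.617] F [-4.3 -3.8  3. ] z 0.0885 9.75
```

The effort was light up to about 0.77, climbs from about 0.79, and stays stiff (about 0.6) from 0.86 to 0.92. That puts the notch centre near 0.81. I'll ease back, still holding, then press gently.

Emit:
step_arm:
  commands:
    - [0, 0, 0, 0, 0, 0, 0.03]
    - [0, 0, 0, 0, 0, 0, 0.06]
    - [0, 0, 0, 0, 0, 0, 0.09]
    - [0, 0, 0, 0, 0, 0, 0.11]
    - [0, 0, 0, 0, 0, 0, 0.11]

```text
time: 10.17
tool_pos: [0.5032, -0.0399, 0.0885]
tool_rot: [3.142, -0.0, 2.172]
contact_force: [-3.6, -3.0, 1.7]
opening: 0.0135
grip_force: 45.1
```

```bash
python3 a.py
```

```text
turn 0.810 Tz [0.314 0.341 0.348 0.334] mean 0.334 q6 [0.014 0.2   0.304 0.338] F [-3.7 -3.   0.9] z 0.0885 10.3167
```

Emit:
step_arm:
  commands:
    - [0, 0, 0, -0.05, 0, 0, 0]
    - [0, 0, 0, -0.1, 0, 0, 0]
    - [0, 0, 0, -0.15, 0, 0, 0]
    - [0, 0, 0, -0.15, 0, 0, 0]

```text
time: 10.65
tool_pos: [0.5032, -0.0399, 0.087]
tool_rot: [-3.142, -0.0, 2.172]
contact_force: [-3.1, -3.0, 1.6]
opening: 0.0137
grip_force: 45.1
```

```bash
python3 a.py
```

```text
turn 0.809 Tz [0.389 0.309 0.263 0.268] mean 0.307 q6 [0.334 0.333 0.332 0.331] F [-4.2 -3.   2. ] z 0.0869 10.8
```

Emit:
step_arm:
  commands:
    - [0, 0, 0, -0.04, 0, 0, 0]
    - [0, 0, 0, -0.08, 0, 0, 0]
    - [0, 0, 0, -0.12, 0, 0, 0]
    - [0, 0, 0, -0.12, 0, 0, 0]

```text
time: 11.13
tool_pos: [0.5032, -0.0398, 0.0858]
tool_rot: [-3.142, -0.0, 2.172]
contact_force: [-4.3, -4.2, 2.2]
opening: 0.0135
grip_force: 45.1
```

```bash
python3 a.py
```

```text
turn 0.809 Tz [0.363 0.291 0.309 0.349] mean 0.328 q6 [0.329 0.329 0.33  0.33 ] F [-4.1 -4.   1.9] z 0.0858 11.2833
```

It has gone 2.7 mm without meeting a ledge and the force is still low. The knob is sliding down (or the pads are slipping), so I'll continue gently.

Emit:
step_arm:
  commands:
    - [0, 0, 0, -0.05, 0, 0, 0]
    - [0, 0, 0, -0.1, 0, 0, 0]
    - [0, 0, 0, -0.15, 0, 0, 0]
    - [0, 0, 0, -0.2, 0, 0, 0]
    - [0, 0, 0, -0.2, 0, 0, 0]

```text
time: 11.7
tool_pos: [0.5032, -0.0398, 0.0838]
tool_rot: [-3.142, -0.0, 2.172]
contact_force: [-3.0, -3.3, 0.9]
opening: 0.0139
grip_force: 45.1
```

Emit:
step_arm:
  commands:
    - [0, 0, 0, -0.05, 0, 0, 0]
    - [0, 0, 0, -0.1, 0, 0, 0]
    - [0, 0, 0, -0.15, 0, 0, 0]
    - [0, 0, 0, -0.2, 0, 0, 0]
    - [0, 0, 0, -0.2, 0, 0, 0]

```text
time: 12.12
tool_pos: [0.5032, -0.0398, 0.0818]
tool_rot: [-3.142, -0.0, 2.172]
contact_force: [-3.3, -3.4, 1.3]
opening: 0.0136
grip_force: 45.1
```

```bash
python3 a.py
```

```text
turn 0.809 Tz [0.392 0.342 0.36  0.342] mean 0.359 q6 [0.33 0.33 0.33 0.33] F [-4.5 -4.2  2.5] z 0.0818 12.2667
```

Emit:
step_arm:
  commands:
    - [0, 0, 0, -0.04, 0, 0, 0]
    - [0, 0, 0, -0.08, 0, 0, 0]
    - [0, 0, 0, -0.08, 0, 0, 0]

```text
time: 12.52
tool_pos: [0.5032, -0.0398, 0.081]
tool_rot: [-3.142, -0.0, 2.172]
contact_force: [-3.7, -4.2, 1.9]
opening: 0.0139
grip_force: 45.1
```

```bash
python3 a.py
```

```text
turn 0.809 Tz [0.334 0.347 0.309 0.342] mean 0.333 q6 [0.33 0.33 0.33 0.33] F [-2.4 -4.1  1. ] z 0.0810 12.6667
```

Emit:
step_arm:
  commands:
    - [0, 0, 0, -0.03, 0, 0, 0]
    - [0, 0, 0, -0.06, 0, 0, 0]
    - [0, 0, 0, -0.06, 0, 0, 0]

```text
time: 12.92
tool_pos: [0.5032, -0.0398, 0.0808]
tool_rot: [3.141, -0.0, 2.172]
contact_force: [-4.6, -2.9, 6.2]
opening: 0.0136
grip_force: 45.1
```

```bash
python3 a.py
```

```text
turn 0.809 Tz [0.399 0.315 0.341 0.359] mean 0.353 q6 [0.33 0.33 0.33 0.33] F [-3.9 -3.3  5.6] z 0.0807 13.0667
```

Emit:
step_arm:
  commands:
    - [0, 0, 0, -0.02, 0, 0, 0]
    - [0, 0, 0, -0.04, 0, 0, 0]
    - [0, 0, 0, -0.04, 0, 0, 0]

```text
time: 13.32
tool_pos: [0.5032, -0.0398, 0.0807]
tool_rot: [3.141, 0.0, 2.172]
contact_force: [-5.9, -3.5, 8.5]
opening: 0.0139
grip_force: 45.1
```

```bash
python3 a.py
```

```text
turn 0.809 Tz [0.303 0.276 0.297 0.359] mean 0.309 q6 [0.331 0.331 0.331 0.331] F [-5.  -2.7  8.6] z 0.0807 13.4667
```

The knob is fully home: 7.8 mm of travel onto a firm stop. Now release and lift.

Emit:
step_arm:
  commands:
    - [0.4, 0, 0, 0, 0, 0, 0]
    - [0.4, 0, 0, 0.05, 0, 0, 0]
    - [0.4, 0, 0, 0.05, 0, 0, 0]
    - [0.4, 0, 0, 0.05, 0, 0, 0]

```text
time: 13.8
tool_pos: [0.5038, -0.0396, 0.0806]
tool_rot: [3.14, 0.0, 2.171]
contact_force: [-0.2, -0.6, -0.1]
opening: 0.0342
grip_force: 0.0
```

Emit:
step_arm:
  commands:
    - [0.4, 0, 0, 1, 0, 0, 0]
    - [0.4, 0, 0, 3, 0, 0, 0]
    - [0.4, 0, 0, 6, 0, 0, 0]
    - [0.4, 0, 0, 9, 0, 0, 0]
    - [0.4, 0, 0, 12, 0, 0, 0]

```text
time: 14.22
tool_pos: [0.5031, -0.0396, 0.2025]
tool_rot: [3.141, -0.0, 2.172]
contact_force: [1.1, -0.1, -0.4]
opening: 0.0367
grip_force: 0.0
```

Emit:
step_arm:
  commands:
    - [0.4, -3, 0, 1, 0, 0, 0.1]
    - [0.4, -3, 0, 1, 0, 0, 0.1]
    - [0.4, -3, 0, 1, 0, 0, 0.1]

```text
time: 14.47
tool_pos: [0.473, -0.0397, 0.2119]
tool_rot: [3.14, 0.002, 2.271]
contact_force: [0.6, -0.0, 0.5]
opening: 0.0367
grip_force: 0.0
```

Run:
```python
from h import *
im,m=snap('wrist','w3.png'); o=observe(); print(o['tool_pos'],o['contact_force'],o['time'],o['opening'])
```

```text
[ 0.4733666  -0.03978173  0.2111005 ] [-0.16898539 -0.5624807  -0.05045395] 14.5167 0.03708437536011667
```

View pics/w3.png

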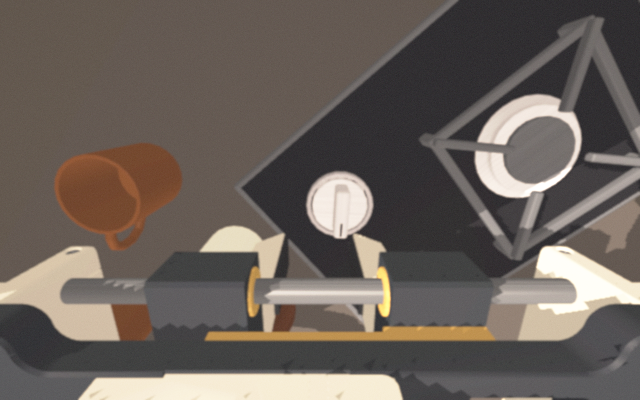

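After release the knob at (340,203) keeps its turned angle with its skirt flush in the collar, so it is locked.

```bash
python3 -c "
from cell import *
print(hand_in())"
```

```text
the job is handed in; nothing more can be done
None
```

The safety knob is locked: I turned it clockwise to the notch at about 0.81 rad, pressed it about 7.8 mm down onto a firm stop and let go. It held its angle, and I handed the job in at about 14.5 s. The mug, jar and mill were not touched.

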